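# Tip a packed carton and seat it in the strapping guide

## Robot

A 6-joint arm with a two-finger parallel gripper is mounted at the origin on the work surface. World frame = base frame: x ahead of the robot, y to its left, z up, the work surface at z = 0. Lengths are in m, angles in rad, forces in N, time in s.
With the tool pointing down it reaches from about 0.3 to 0.825 m from the base axis. Payload 5.4 kg.
Tool frame: the origin (TCP) lies midway between the tips of the shut fingers; the grasp point (between the pads) lies 19 mm behind it; z points along the fingers, y is the line along which they close (so a half turn about z gives the same grasp; the last joint's range is limited). The gripper opens to 92 mm and grips with 3 to 60 N. Pads are 20 mm wide; open, the fingers measure 128 mm over their backs; the gripper's body (75 mm by 189 mm) begins 69 mm behind the grasp point.
Start: joints at [-1.337, 0.158, 1.597, -0, 1.386, -0.21], TCP at [0.247, -0.519, 0.215] pointing down, gripper open.
Joint ranges: [-2.91, 2.91], [-0.94, 2.29], [0.18, 2.7], [-1.29, 4.43], [0.17, 2.64], [-3, 3]. Speed limits (rad/s): [2.57, 2.57, 3.14, 3.14, 3.14, 3.14].

## Interface

Orientations are given as a unit quaternion [w, x, y, z].
In Python, from bench import arm gives the robot as it stands.
- The arm moves only by the tool play_rows, never from a script. Its arguments are lists of equal length, an entry for each row: "claw": the gripper's target within -1 to 1 (shut at 1, half-way at 0, fully open at -1); "delta_pos": the shift along the tool's x, y, z in mm, a list of three; "twist": the turn, a rotation vector about the tool's x, y, z in rad, a list of three. In form: {"claw": [claw, ...], "delta_pos": [[x, y, z], ...], "twist": [[rx, ry, rz], ...]}. A call has 1 to 5 rows; each row is the pose to reach, as a shift and turn from the pose commanded when the call began, along the tool's axes at that moment; what a row does not reach only later rows make up. A row lasts 1/8 s, in which the tool goes at most 62.5 mm and 10.7 degrees, less where a joint would pass 70% of its speed; a pose out of reach is approached as far as the arm can. A call with a gripper value outside its range is refused whole. The fingers move at their own pace and stop on an object; "squeeze" is the grip in N (left out, the last holds). Time passes only in rows, so rows that repeat a pose let the fingers close. It gives the time, the measured TCP pose, the force and the opening at its end, in the units of the state.
- arm.state(): the state, without advancing time (a new reading comes with each control period).
- arm.camera(name): name is "side" or "top"; returns the picture (480x640x3 uint8, blue, green, red); there is no depth.
- arm.camera_info(name): a dict with "camera_matrix" (3x3 intrinsics, pixels), "k1" (the pictures are not rectified: a ray, as slopes to the right and down, at radius r is drawn at 1 + k1 r^2 times it, then the intrinsics apply), "rvec" (rotation vector, rad) and "tvec" (3), from world to camera coordinates, as OpenCV has them. Camera axes: x right, y down, z forward; pixel columns grow to the right and rows downward; lengths in m; the calibration is good to about 2 mm. A picture is of the moment at which its call begins. camera_info takes no time and is no camera call.
- arm.finish_job(): hands the job in, once; it reports no verdict.
The state is a dict: "time_s": time; "joints": joint angles; "qd": joint speeds; "tau": joint torques, N m; "position": TCP position; "tcp_rot": TCP orientation; "ft_force": force on the tool from outside, world axes, zero at the start; "torque": the same for the moment, N m; "grip_width": finger opening in m.
Only numpy, scipy, OpenCV 4.12 (cv2) and the standard library are available. Lean on these libraries where they do the work, as an engineer would, in place of code of your own. Each camera call takes 0.05 s, during which the arm holds its last target. There are 200 camera calls.

## Task

Tip the standing packed carton by pushing high on the face with the packing-slip pouch, so it lies pouch up with its top end towards the guide rails. Then, without lifting it, slide it between the rails and press it home (about 10 N for half a second, never over 20 N: it dents) against the end stop, whose distance you must find by feel. Leave it lying there, touching the stop with the plunger pushed in, the other things undisturbed.

Things in the scene. Friction and masses are not known exactly. Their poses are not given: they have to be found in the camera images.
- carton: Brown carton, 80 (x) by 100 (y) by 160 mm tall (z), 0.22 to 0.42 kg, standing outside the rails' mouth. Origin at the centre of its base, z up to its top end. White 70 x 90 mm packing-slip pouch on its -x face, flap folded 20 mm over the top edge; +x is along the lane within 0.2 rad. Overbalances at a lean of 27 deg (65 mm of push 140 mm up); a low push slides it. Dents above 20 N from fingers or stop, bumps too: touch slowly
- carton_mid (a point): Centre of the carton, half-way up, same axes as the carton. Once tipped the right way the carton is 80 mm high, its +x points down, the pouch is up and its z points roughly along the lane. Evenly loaded. Friction on the table is ordinary, not known exactly
- lane: Two low aluminium guide rails fixed to the table, 40 mm high, no floor between. Origin on the table, midway between the rails where the straight part begins; +x along the rails to the stop (the way the carton travels), z up. Straight from x = 0 to 170 mm, inner faces at y = +-55 mm; flared mouth from x = -62 mm (inner faces at +-79 mm) to +-54 mm at 0
- stop: End stop: grey block with black clamp knob, fixed; origin at the near foot of the block, 225 mm along the lane. Two rods carry an upright rigid steel plate, 90 mm wide, 75 mm high, in front of it. The face the carton meets is clamped anywhere from 140 to 180 mm along the lane from the lane's origin: not measured, find it by feel
- plunger (a joint): Small black round carton-present plunger in the middle of the stop plate's face, 45 mm above the table; 0 = sticking out 10 mm, 0.010 = pressed flush by a carton against the plate. Very light spring (0.5 N when flush), too weak to push the carton back
- small_carton: bystander: smaller plain standing carton without pouch, 70 x 60 x 110 mm, origin under its centre
- tape_roll: bystander: roll of clear tape lying flat, 90 mm across, 24 mm high, origin under its centre
- stapler: bystander: black stapler 130 x 34 x 45 mm along its x, origin under its centre
- water_bottle: bystander: clear water bottle 62 mm across, 190 mm tall, origin under its centre
- dispenser: bystander: grey desk tape dispenser 160 x 60 x 91 mm, origin under its centre
- marker: bystander: black marker 125 mm long, 16 mm thick, along its x, origin under its centre
Not all that is in view belongs to the job. Leave any blue look-alike of the carton alone.

How it is judged:
On the way, in this order (a step that is already met when the one before it is completed fails the run):
1. the carton lies on the table with its pouch facing up (angle between carton's own x axis and vertical above 3 rad and height (world z) of carton_mid below 0.046 m), for 0.2 s.
2. lying between the rails, the carton is pressed against the stop with more than 5 N for 0.3 s (angle between carton's own x axis and vertical above 3 rad and y of carton_mid in the frame of lane between -0.009 and 0.009 m and angle between the z axis of carton and the x axis of lane, either way round below 0.08 rad and contact force between carton and stop above 5 N), for 0.3 s.
At the end, for the whole second after the job is handed in: The carton lies flat on the table, pouch up (within 0.14 rad), between the rails (centre within 9 mm of the centre line, long axis within 0.08 rad of the lane), still against the stop (plunger pressed more than 7.5 of its 10 mm), at rest and released (all of step 1 and y of carton_mid in the frame of lane between -0.009 and 0.009 m and angle between the z axis of carton and the x axis of lane, either way round below 0.08 rad and value of joint plunger above 0.0075 m and linear speed of carton below 0.01 m/s); the robot touches nothing.
It fails at once if the fingers press the carton with more than 20 N (contact force between the fingers and carton above 20 N).
It fails at once if the carton is pressed on the stop with more than 20 N (contact force between carton and stop above 20 N).
It fails at once if the carton is lifted off the table (height (world z) of carton_mid above 0.115 m).
It fails at once if a bystander is moved more than 25 mm (distance of any of small_carton, tape_roll, stapler, water_bottle, dispenser, marker from where it was at the start of the episode above 0.025 m).
It also fails if it takes over 72 s, if anything falls off the work surface, if the arm or the gripper's body presses on something with over 40 N, if the wrist force passes 120 N, or if a joint passes its speed limit or range.

## Working session

There is one attempt and no reset: what is moved stays moved. The work goes in short steps, Python scripts to look and compute and a tool call to move; the robot and the scene stay as the last step left them, time stands still between calls to the robot, and variables do not carry over. Pictures are saved under pics/ and viewed, on a budget of 10 in all, crops included, one or two more only if the job needs it, and the job is handed in when it is done.

Besides the shell and the picture viewer there is one more tool, called as name(argument=value, ...) on one line, values as JSON. play_rows: Moves the arm, as the interface text tells. Its arguments: {"type":"object","properties":{"claw":{"type":"array"},"delta_pos":{"type":"array"},"twist":{"type":"array"},"squeeze":{"type":"number"}},"required":["claw","delta_pos","twist"]}

```bash
ls; mkdir -p pics
python3 - <<'E'
from bench import arm
import cv2
for n in("top","side"):
    cv2.imwrite(f"pics/{n}0.png",arm.camera(n)); print(n,arm.camera_info(n))
print(arm.state())
E
```

```text
pics
top {'camera_matrix': array([[563.03644162,   0.        , 323.73515128],
       [  0.        , 563.03644162, 237.16685327],
       [  0.        ,   0.        ,   1.        ]]), 'k1': -0.01984403789379636, 'rvec': array([ 2.03341177, -2.17990113,  0.23604826]), 'tvec': array([0.075173  , 0.51979104, 1.18828811])}
side {'camera_matrix': array([[581.7814013 ,   0.        , 314.38581638],
       [  0.        , 581.7814013 , 245.42964886],
       [  0.        ,   0.        ,   1.        ]]), 'k1': -0.08190533607260386, 'rvec': array([ 0.43969578, -2.78137946,  1.10200877]), 'tvec': array([0.49721499, 0.14462257, 1.42841577])}
{'time_s': 0.1, 'joints': array([-1.33709568e+00,  1.59013435e-01,  1.59811017e+00,  8.48446099e-07,
        1.38618575e+00, -2.10074853e-01]), 'qd': array([ 0.00074594, -0.00020087, -0.00383396,  0.0022323 ,  0.00114045,
        0.00022641]), 'tau': array([ 8.62495763e-04, -3.86506569e+01, -3.22958744e+01,  7.03929062e-02,
        3.39636323e-02, -3.60676370e-05]), 'position': array([ 0.24673754, -0.51874262,  0.21370004]), 'tcp_rot': array([-8.58295163e-04,  9.75483405e-01,  2.20071329e-01, -9.72244929e-06]), 'ft_force': array([ 0.32546953, -0.3443409 ,  0.09137663]), 'torque': array([ 0.02269322,  0.04377697, -0.06375586]), 'grip_width': 0.09190974861883133}
```

View pics/top0.png

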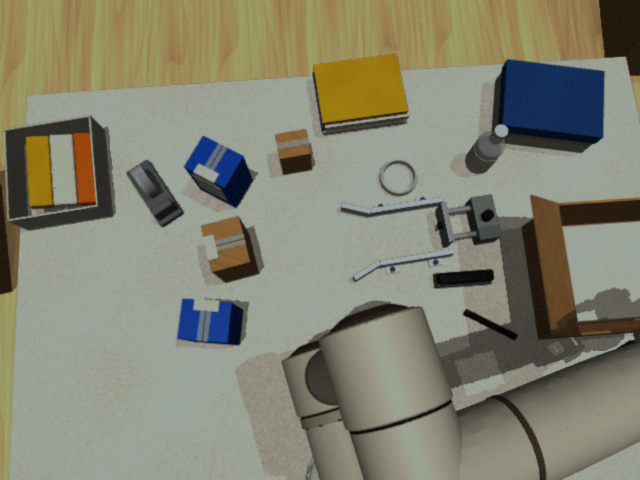

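View pics/side0.png

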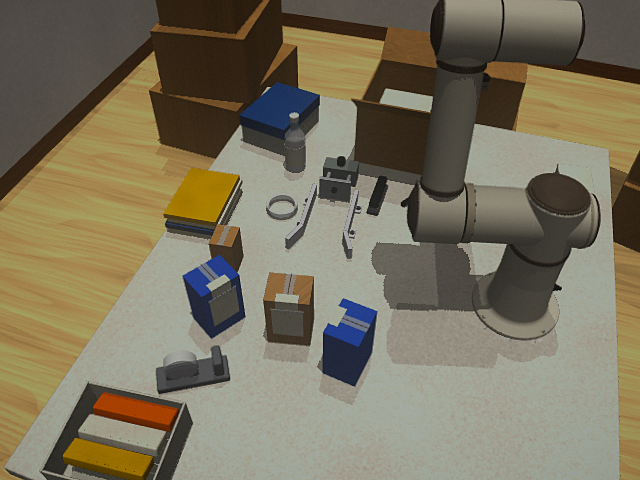

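The top view shows the brown carton with its top face near (225,242) and white flap on the left edge (208,247). The rails run from (345,208)/(358,277) to (450,203)/(450,255), with the stop at (470,220). The candidates are the blue look-alikes at (218,172) and (212,320), the small plain brown carton at (294,150), and the brown carton with the pouch at (230,248). Only that last one fits the description. I'll confirm it in an enlarged crop.

```bash
cat > h.py <<'E'
import numpy as np, cv2
from bench import arm
def ray(n,uv):
    i=arm.camera_info(n);K=i["camera_matrix"];R=cv2.Rodrigues(i["rvec"])[0]
    uv=np.atleast_2d(np.array(uv,float))
    p=cv2.undistortPoints(uv[:,None],K,np.array([i["k1"],0,0,0,0]))[:,0]
    d=np.c_[p,np.ones(len(p))]@R; return -R.T@i["tvec"],d
def plane(n,uv,z):
    c,d=ray(n,uv); return c+d*((z-c[2])/d[:,2])[:,None]
def proj(n,P):
    i=arm.camera_info(n)
    return cv2.projectPoints(np.atleast_2d(np.array(P,float)),i["rvec"],i["tvec"],i["camera_matrix"],np.array([i["k1"],0,0,0,0]))[0][:,0]
E
python3 - <<'E'
from h import *
t=cv2.imread("pics/top0.png");s=cv2.imread("pics/side0.png")
a=cv2.resize(t[190:300,190:510],(800,275),interpolation=cv2.INTER_CUBIC)
b=cv2.resize(s[175:355,240:480],(400,300),interpolation=cv2.INTER_CUBIC)
c=np.zeros((575,800,3),np.uint8);c[:275]=a;c[275:,:400]=b
d=cv2.resize(t[205:290,190:270],(282,300),interpolation=cv2.INTER_CUBIC);c[275:,410:692]=d
cv2.imwrite("pics/crop1.png",c)
print(plane("top",[[225,240],[448,230],[345,208],[358,277],[480,220]],0))
E
```

```text
[[ 0.54568961  0.26677572  0.        ]
 [ 0.53329975 -0.2509816   0.        ]
 [ 0.60278923 -0.01634972  0.        ]
 [ 0.43816569 -0.03331934  0.        ]
 [ 0.55191989 -0.32838672  0.        ]]
```

View pics/crop1.png

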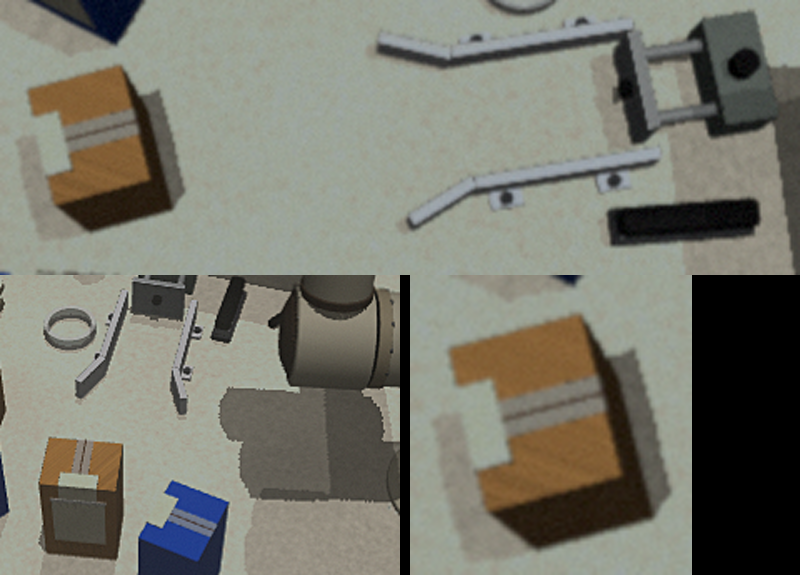

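The crop confirms it: the brown carton has the white flap on its -x edge and the pouch facing away from the rails. The black plunger is at crop (625,90). Next I'll measure the carton corners and the lane.

Run:
```python
from h import *
t=cv2.imread("pics/top0.png")
c,_=ray("top",[[0,0]]);print("cam",c)
P=plane("top",[[201.1,225.7],[238.2,216.3],[250.1,261.1],[212.1,272.1]],0.16);print(P,P.mean(0))
print([np.linalg.norm(P[i]-P[i-1]) for i in range(4)])
x=(P[1]+P[2]-P[0]-P[3])[:2];print("carton x dir",np.degrees(np.arctan2(x[1],x[0])))
g=cv2.cvtColor(t,cv2.COLOR_BGR2GRAY)
for u in (382,400,415,430): print(u,"U",dict(zip(range(196,222),g[196:222,u])) ,"\n  L",dict(zip(range(246,276),g[246:276,u])))
```

```text
cam [0.25407255 0.05384212 1.27295345]
[[0.54225836 0.2877548  0.16      ]
 [0.55672477 0.21151729 0.16      ]
 [0.46216174 0.19102092 0.16      ]
 [0.44512114 0.2678612  0.16      ]] [0.5015665  0.23953855 0.16      ]
[np.float64(0.09915338700612812), np.float64(0.0775978961259871), np.float64(0.09675881240531316), np.float64(0.0787071221665705)]
carton x dir -78.36960330647804
382 U {196: np.uint8(161), 197: np.uint8(159), 198: np.uint8(160), 199: np.uint8(161), 200: np.uint8(162), 201: np.uint8(160), 202: np.uint8(159), 203: np.uint8(147), 204: np.uint8(109), 205: np.uint8(78), 206: np.uint8(111), 207: np.uint8(155), 208: np.uint8(162), 209: np.uint8(161), 210: np.uint8(137), 211: np.uint8(75), 212: np.uint8(51), 213: np.uint8(51), 214: np.uint8(67), 215: np.uint8(123), 216: np.uint8(157), 217: np.uint8(162), 218: np.uint8(160), 219: np.uint8(162), 220: np.uint8(160), 221: np.uint8(159)} 
  L {246: np.uint8(162), 247: np.uint8(159), 248: np.uint8(160), 249: np.uint8(162), 250: np.uint8(160), 251: np.uint8(161), 252: np.uint8(163), 253: np.uint8(155), 254: np.uint8(158), 255: np.ui
[... 3089 characters left out ...]
 np.uint8(140), 218: np.uint8(134), 219: np.uint8(140), 220: np.uint8(139), 221: np.uint8(139)} 
  L {246: np.uint8(157), 247: np.uint8(157), 248: np.uint8(157), 249: np.uint8(158), 250: np.uint8(156), 251: np.uint8(145), 252: np.uint8(142), 253: np.uint8(160), 254: np.uint8(164), 255: np.uint8(163), 256: np.uint8(148), 257: np.uint8(101), 258: np.uint8(62), 259: np.uint8(104), 260: np.uint8(153), 261: np.uint8(162), 262: np.uint8(160), 263: np.uint8(155), 264: np.uint8(154), 265: np.uint8(148), 266: np.uint8(140), 267: np.uint8(129), 268: np.uint8(155), 269: np.uint8(157), 270: np.uint8(159), 271: np.uint8(163), 272: np.uint8(159), 273: np.uint8(162), 274: np.uint8(158), 275: np.uint8(156)}
```

Run:
```python
from h import *
U=plane("top",[(382,210.6),(400,208),(415,205.7),(430,203.5)],.04)[:,:2]
L=plane("top",[(382,260.2),(400,256.8),(415,254.4),(430,251.9)],.04)[:,:2]
K=plane("top",[(370,212.4),(378.8,261)],.04)[:,:2]
M=plane("top",[(341.5,205.5),(354,274.5)],.04)[:,:2]
d=[]
for A in(U,L):
    v=A[-1]-A[0];d.append(v/np.linalg.norm(v));print("ang",np.degrees(np.arctan2(v[1],v[0])))
ax=sum(d);ax/=np.linalg.norm(ax);n=np.array([-ax[1],ax[0]])
print("lane ang",np.degrees(np.arctan2(ax[1],ax[0])),ax,n)
print("U y",U@n,"L y",L@n,"c",(U@n).mean()/2+(L@n).mean()/2)
print("knee x",K@ax,"mouth x",M@ax,"y",M@n)
Pl=plane("top",[(190+632/2.5,190+30/2.5),(190+655/2.5,190+128/2.5)],.075)[:,:2];print("plate",Pl@ax,Pl@n)
C=np.array([.5016,.2395]);print("carton",C@ax,C@n)
print(U,L,K)
```

```text
ang -85.3193924686211
ang -84.09141654962943
lane ang -84.70540450912527 [ 0.09227666 -0.99573341] [0.99573341 0.09227666]
U y [0.56842972 0.56783953 0.56765624 0.56724226] L y [0.45619319 0.45727221 0.45720716 0.45736262] c 0.5124003658593722
knee x [0.12283334 0.12219416] mouth x [0.06184547 0.06259126] y [0.59508746 0.43463251]
plate [0.28161697 0.28311166] [0.55727045 0.46720786]
carton -0.19219217633817745 0.5215601378119258
[[ 0.57988594 -0.09733867]
 [ 0.58312201 -0.13865411]
 [ 0.5861387  -0.17319274]
 [ 0.5889284  -0.20778189]] [[ 0.46620052 -0.08689354]
 [ 0.47105377 -0.12757037]
 [ 0.47412883 -0.16145738]
 [ 0.47743461 -0.1954445 ]] [[ 0.57757802 -0.06983432]
 [ 0.46489948 -0.07963456]]
```

```bash
cat >> h.py <<'E'
from scipy.spatial.transform import Rotation as Ro
LA=np.radians(-84.7);AX=np.array([np.cos(LA),np.sin(LA)]);NY=np.array([-AX[1],AX[0]])
LO=AX*0.1225+NY*0.5124
def L2W(x,y): return LO+AX*x+NY*y
def W2L(p): d=np.asarray(p)[:2]-LO; return np.array([d@AX,d@NY])
def plan(p,xyaw):
    """tool-frame delta (mm) and twist to reach world p with tool straight down, tool x at xyaw deg"""
    s=arm.state();R=Ro.from_quat(np.roll(s["tcp_rot"],-1))
    a=np.radians(xyaw);c,sn=np.cos(a),np.sin(a)
    T=Ro.from_matrix(np.array([[c,sn,0],[sn,-c,0],[0,0,-1]]))
    print("t",round(s["time_s"],2),"d",R.inv().apply(np.array(p)-s["position"]).round(4)*1000,"tw",(R.inv()*T).as_rotvec().round(3),"F",s["ft_force"].round(2),"lane",W2L(s["position"]).round(4))
E
python3 - <<'E'
from h import *
plan([.42,-.12,.32],101.6)
C=np.array([.5016,.2395]);d=np.array([np.cos(np.radians(-78.4)),np.sin(np.radians(-78.4))])
print(C-.085*d, C-.04*d)
E
```

```text
t 0.1 d [ 327.7 -285.9 -105.7] tw [-1.000e-03 -1.000e-03 -1.329e+00] F [ 0.33 -0.34  0.09] lane [ 0.4168 -0.3146]
[0.48450838 0.3227639 ] [0.49355688 0.27868301]
```

play_rows(claw=[1,1,1,1,1], delta_pos=[[20,-20,-50],[70,-60,-90],[120,-105,-105],[165,-145,-105],[205,-180,-105]], twist=[[0,0,-0.15],[0,0,-0.32],[0,0,-0.5],[0,0,-0.68],[0,0,-0.85]], squeeze=20)

```text
time_s: 0.72
position: [0.3525, -0.273, 0.3197]
tcp_rot: [0.0, 0.796, 0.605, 0.0]
ft_force: [0.8, 0.0, 0.1]
grip_width: 0.0439
```

```bash
python3 -c "
from h import *
plan([.484,.323,.30],101.6)"
```

```text
t 0.72 d [609.4 -33.5  19.6] tw [ 0.001  0.    -0.475] F [0.83 0.01 0.06] lane [ 0.1819 -0.1866]
```

play_rows(claw=[1,1,1,1,1], delta_pos=[[60,-3,0],[120,-7,5],[180,-10,10],[240,-14,10],[300,-17,10]], twist=[[0,0,-0.1],[0,0,-0.2],[0,0,-0.3],[0,0,-0.4],[0,0,-0.475]])

```text
time_s: 1.35
position: [0.4176, 0.0204, 0.3092]
tcp_rot: [0.0, 0.633, 0.774, -0.0]
ft_force: [0.7, -1.1, 0.5]
grip_width: 0.0006
```

```bash
python3 -c "
from h import *
plan([.4845,.3228,.30],101.6)"
```

```text
t 1.35 d [283.  125.7   9.2] tw [ 0.     0.    -0.002] F [ 0.66 -1.12  0.47] lane [-0.1043 -0.0947]
```

play_rows(claw=[1,1,1,1,1], delta_pos=[[55,24,0],[110,48,5],[165,72,9],[220,97,9],[275,122,9]], twist=[[0,0,0],[0,0,0],[0,0,0],[0,0,0],[0,0,0]])

```text
time_s: 1.98
position: [0.4832, 0.3141, 0.3]
tcp_rot: [-0.0, 0.634, 0.774, -0.0]
ft_force: [0.5, -0.5, 1.3]
grip_width: 0.0007
```

```bash
python3 -c "
from h import *
plan([.4845,.3228,.143],101.6)"
```

```text
t 1.98 d [  8.3   3.1 157. ] tw [-0.001  0.    -0.004] F [ 0.54 -0.49  1.29] lane [-0.3906 -0.0022]
```

play_rows(claw=[1,1,1,1,1], delta_pos=[[8,3,45],[8,3,95],[8,3,140],[8,3,157],[8,3,157]], twist=[[0,0,0],[0,0,0],[0,0,0],[0,0,0],[0,0,0]])

```text
time_s: 2.6
position: [0.4842, 0.3203, 0.1429]
tcp_rot: [-0.0, 0.634, 0.774, -0.001]
ft_force: [0.7, 0.2, 0.2]
grip_width: 0.0007
```

play_rows(claw=[1,1,1,1,1], delta_pos=[[-6,0,0],[-12,0,0],[-18,0,0],[-22,0,0],[-26,0,0]], twist=[[0,0,0],[0,0,0],[0,0,0],[0,0,0],[0,0,0]])

```text
time_s: 3.22
position: [0.4899, 0.2947, 0.1436]
tcp_rot: [0.0, 0.634, 0.773, 0.0]
ft_force: [0.7, -1.1, -0.2]
grip_width: 0.0003
```

Run:
```python
from h import *
plan([.4936,.2787,.143],101.6)
a=arm.camera("side")[150:390,170:490];b=arm.camera("top")[190:310,150:310]
cv2.imwrite("pics/c2.png",np.hstack([cv2.resize(a,(480,360)),cv2.resize(b,(320,240)).repeat(1,0)[:240].copy() if 0 else cv2.copyMakeBorder(cv2.resize(b,(320,240)),0,120,0,0,0)]))
```

```text
t 3.23 d [-16.4   0.4   0.6] tw [ 0.    -0.    -0.005] F [ 0.65 -1.05 -0.16] lane [-0.3707  0.0027]
```

View pics/c2.png

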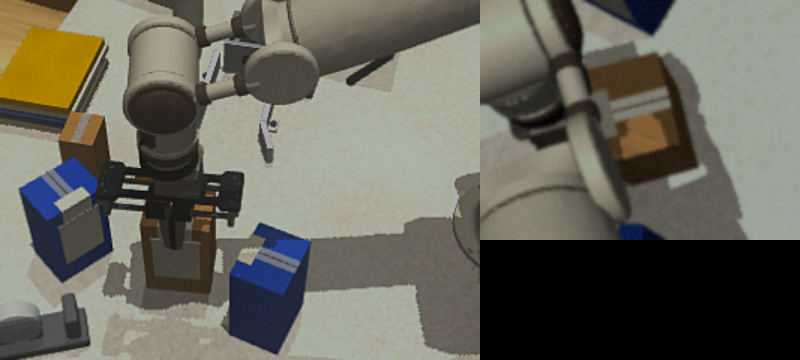

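The fingertip is centred on the pouch (crop ~(170,235)) and the gripper body clears the blue cartons. Now I'll push gently.

play_rows(claw=[1,1,1,1,1], delta_pos=[[-2,0,0],[-4,0,0],[-6,0,0],[-8,0,0],[-10,0,0]], twist=[[0,0,0],[0,0,0],[0,0,0],[0,0,0],[0,0,0]])

```text
time_s: 3.95
position: [0.4919, 0.2852, 0.1437]
tcp_rot: [0.0, 0.634, 0.774, 0.0]
ft_force: [-0.4, 0.1, 0.4]
grip_width: 0.0004
```

play_rows(claw=[1,1,1,1,1], delta_pos=[[-3,0,0],[-6,0,0],[-9,0,0],[-12,0,0],[-15,0,0]], twist=[[0,0,0],[0,0,0],[0,0,0],[0,0,0],[0,0,0]])

```text
time_s: 4.58
position: [0.4948, 0.2703, 0.1435]
tcp_rot: [0.0, 0.634, 0.774, -0.0]
ft_force: [-0.0, 0.8, -0.3]
grip_width: 0.0009
```

play_rows(claw=[1,1,1,1,1], delta_pos=[[-3,0,0],[-6,0,0],[-9,0,0],[-12,0,0],[-15,0,0]], twist=[[0,0,0],[0,0,0],[0,0,0],[0,0,0],[0,0,0]])

```text
time_s: 5.2
position: [0.4977, 0.2556, 0.1435]
tcp_rot: [0.0, 0.634, 0.774, -0.0]
ft_force: [-0.7, 1.4, 0.6]
grip_width: 0.0005
```

Run:
```python
from h import *
plan([.4936,.2787,.143],101.6)
cv2.imwrite("pics/c3.png",cv2.resize(arm.camera("side")[150:390,170:490],(480,360)))
```

```text
t 5.2 d [23.5  0.5  0.5] tw [-0.     0.    -0.004] F [-0.65  1.44  0.61] lane [-0.331   0.0068]
```

View pics/c3.png

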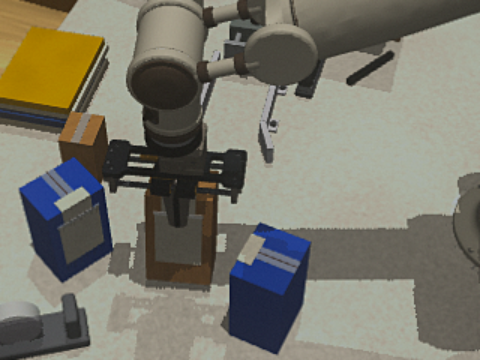

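The near base edge has moved only ~7 px while the finger has moved 33 mm in contact, so the carton is tipping and not sliding. I'll carry on.

play_rows(claw=[1,1,1,1,1], delta_pos=[[-3,0,0],[-6,0,0],[-9,0,0],[-12,0,0],[-15,0,0]], twist=[[0,0,0],[0,0,0],[0,0,0],[0,0,0],[0,0,0]])

```text
time_s: 5.88
position: [0.5007, 0.2409, 0.1435]
tcp_rot: [0.0, 0.634, 0.774, -0.0]
ft_force: [0.2, 0.7, 0.1]
grip_width: 0.0002
```

play_rows(claw=[1,1,1,1,1], delta_pos=[[-3,0,0],[-6,0,0],[-9,0,0],[-12,0,0],[-15,0,0]], twist=[[0,0,0],[0,0,0],[0,0,0],[0,0,0],[0,0,0]])

```text
time_s: 6.5
position: [0.5036, 0.2262, 0.1435]
tcp_rot: [-0.0, 0.634, 0.774, -0.0]
ft_force: [0.8, 0.6, 0.1]
grip_width: 0.0001
```

play_rows(claw=[1,1,1,1,1], delta_pos=[[-3,0,0],[-6,0,0],[-9,0,0],[-11,0,0],[-13,0,0]], twist=[[0,0,0],[0,0,0],[0,0,0],[0,0,0],[0,0,0]])

```text
time_s: 7.12
position: [0.5062, 0.2135, 0.1435]
tcp_rot: [0.0, 0.634, 0.774, 0.0]
ft_force: [-0.8, -0.3, -0.4]
grip_width: 0.0005
```

Run:
```python
from h import *
plan([.4936,.2787,.143],101.6)
cv2.imwrite("pics/c4.png",cv2.resize(arm.camera("side")[150:390,170:490],(480,360)))
```

```text
t 7.12 d [66.4  0.5  0.5] tw [ 0.    -0.    -0.004] F [-0.79 -0.32 -0.38] lane [-0.2884  0.0113]
```

View pics/c4.png

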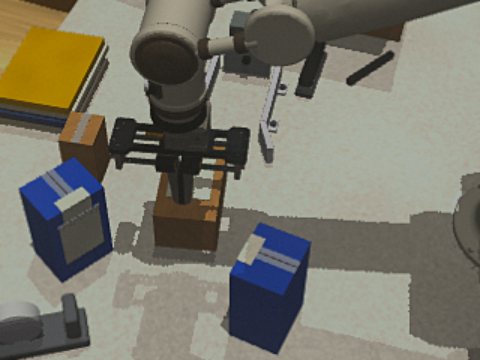

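It has fallen over: crop (190,225) shows the base end facing the camera. I'll back off up and behind it, then measure.

play_rows(claw=[1,1,1,1,1], delta_pos=[[20,0,-20],[80,0,-60],[140,0,-80],[200,0,-80],[220,0,-80]], twist=[[0,0,0],[0,0,0],[0,0,0],[0,0,0],[0,0,0]])

```text
time_s: 7.8
position: [0.4618, 0.4324, 0.2241]
tcp_rot: [-0.0, 0.633, 0.774, 0.001]
ft_force: [0.5, -0.3, -0.1]
grip_width: 0.0002
```

Run:
```python
from h import *
plan([.4936,.2787,.143],101.6)
t=arm.camera("top");s=arm.camera("side");cv2.imwrite("pics/t5.png",t);cv2.imwrite("pics/s5.png",s)
a=cv2.resize(t[190:300,190:430],(800,367),interpolation=cv2.INTER_CUBIC)
b=cv2.resize(s[210:330,240:400],(300,225));c=np.zeros((592,800,3),np.uint8);c[:367]=a;c[367:,:300]=b
cv2.imwrite("pics/c5.png",c)
```

```text
t 7.8 d [-157.1    0.4   80.9] tw [ 0.001 -0.001 -0.002] F [ 0.45 -0.3  -0.08] lane [-0.5104 -0.0126]
```

View pics/c5.png

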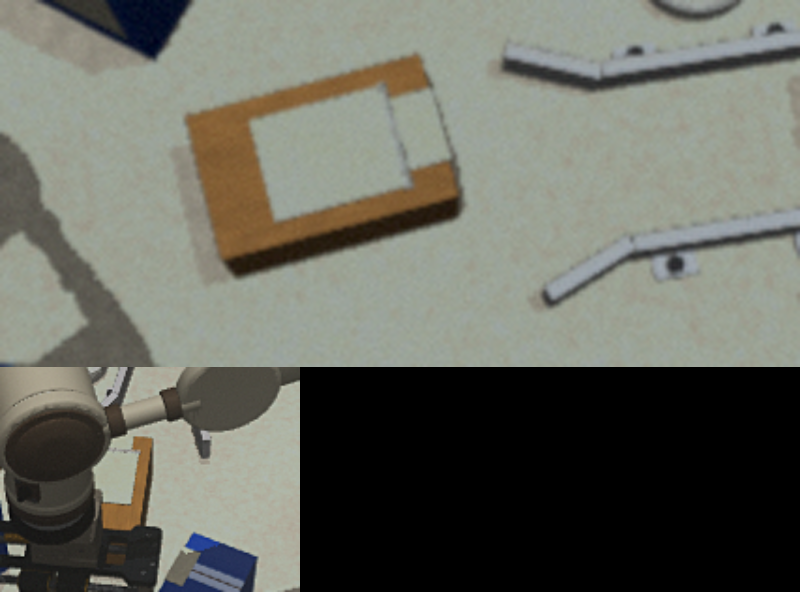

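The carton lies pouch up, with its top-face corners at crop (187,116), (420,55), (460,192) and (226,260). Its top end is just short of the mouth.

```bash
cat >> h.py <<'E'
def lying(px):
    P=plane("top",px,.08)[:,:2];Q=np.array([W2L(p) for p in P])  # order: back+y, front+y, front-y, back-y
    v=(Q[1]+Q[2]-Q[0]-Q[3]);w=Q[0]+Q[1]-Q[2]-Q[3]
    print(Q.round(4),"mid",Q.mean(0).round(4),"yaw deg",np.degrees([np.arctan2(v[1],v[0]),np.arctan2(-w[0],w[1])]).round(1),"L,W",np.hypot(*v)/2,np.hypot(*w)/2)
E
python3 - <<'E'
from h import *
lying(np.array([(187,116),(420,55),(460,192),(226,260)])/(800/240,367/110)+[190,190])
E
```

```text
[[-0.2764  0.0624]
 [-0.1192  0.0786]
 [-0.1082 -0.0165]
 [-0.2641 -0.0362]] mid [-0.192   0.0221] yaw deg [6.5 6.9] L,W 0.1575407762115654 0.09755322271793446
```

```bash
python3 -c "
from h import *
plan([*L2W(-.186,.115),.22],95.3)"
```

```text
t 7.9 d [-335.9   91.7    3.1] tw [-0.    -0.001  0.109] F [-0.51 -0.1  -0.68] lane [-0.5099 -0.0128]
```

play_rows(claw=[1,1,1,1,1], delta_pos=[[-59,16,0],[-118,32,0],[-177,48,0],[-236,64,0],[-295,80,3]], twist=[[0,0,0],[0,0,0],[0,0,0.03],[0,0,0.07],[0,0,0.109]])

```text
time_s: 8.52
position: [0.6, 0.1526, 0.2208]
tcp_rot: [0.0, 0.676, 0.737, 0.0]
ft_force: [1.5, 0.8, 0.5]
grip_width: 0.0003
```

```bash
python3 -c "
from h import *
plan([*L2W(-.186,.115),.045],95.3)"
```

```text
t 8.53 d [-32.9  16.  175.8] tw [ 0.001  0.    -0.006] F [1.51 0.8  0.5 ] lane [-0.2191  0.0991]
```

play_rows(claw=[1,1,1,1,1], delta_pos=[[-25,14,20],[-33,16,75],[-33,16,130],[-33,16,170],[-33,16,176]], twist=[[0,0,0],[0,0,0],[0,0,0],[0,0,0],[0,0,0]])

```text
time_s: 9.15
position: [0.6151, 0.1231, 0.041]
tcp_rot: [-0.003, 0.675, 0.737, -0.003]
ft_force: [-0.2, -0.2, -0.6]
grip_width: 0.0004
```

play_rows(claw=[1,1,1,1,1], delta_pos=[[0,-6,0],[0,-12,0],[0,-17,0],[0,-20,0],[0,-23,0]], twist=[[0,0,0],[0,0,0],[0,0,0],[0,0,0],[0,0,0]])

```text
time_s: 9.78
position: [0.5953, 0.1224, 0.0449]
tcp_rot: [0.0, 0.675, 0.738, 0.0]
ft_force: [-0.7, 0.3, -0.1]
grip_width: 0.0003
```

play_rows(claw=[1,1,1,1,1], delta_pos=[[0,-3,0],[0,-6,0],[0,-9,0],[0,-12,0],[0,-15,0]], twist=[[0,0,0],[0,0,0],[0,0,0],[0,0,0],[0,0,0]])

```text
time_s: 10.4
position: [0.5804, 0.121, 0.0447]
tcp_rot: [0.0, 0.675, 0.738, 0.0]
ft_force: [1.2, -0.5, 1.2]
grip_width: -0.0
```

Run:
```python
from h import *
plan([*L2W(-.186,.068),.045],95.3)
```

```text
t 10.4 d [-3.4 -8.7 -0.3] tw [ 0.001  0.    -0.003] F [ 1.23 -0.47  1.18] lane [-0.1894  0.0767]
```

play_rows(claw=[1,1,1], delta_pos=[[0,-3,0],[0,-6,0],[0,-7,0]], twist=[[0,0,0],[0,0,0],[0,0,0]])

```text
time_s: 10.78
position: [0.5734, 0.1204, 0.0446]
tcp_rot: [0.0, 0.675, 0.738, 0.0]
ft_force: [1.8, -0.3, 1.3]
grip_width: 0.0003
```

Run:
```python
from h import *
plan([*L2W(-.186,.068),.045],95.3)
t=arm.camera("top");cv2.imwrite("pics/t6.png",t)
cv2.imwrite("pics/c6.png",cv2.resize(t[180:300,190:430],(800,400),interpolation=cv2.INTER_CUBIC))
```

```text
t 10.78 d [-3.4 -1.6 -0.4] tw [ 0.    -0.    -0.004] F [ 1.76 -0.31  1.35] lane [-0.1894  0.0696]
```

View pics/c6.png

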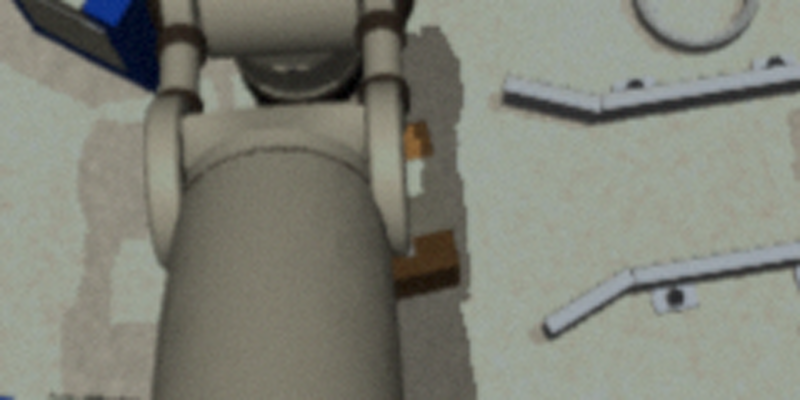

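The arm hides most of the carton, but its front corners show at crop (428,122) and (455,232).

Run:
```python
from h import *
P=plane("top",np.array([(428,121),(456,232)])/(10/3)+[190,180],.08)
a,b=W2L(P[0]),W2L(P[1]);w=a-b;print(a,b,"yaw",np.degrees(np.arctan2(-w[0],w[1])),np.hypot(*w))
```

```text
[-0.11758496  0.05574921] [-0.11148806 -0.02052957] yaw 4.569888281221388 0.07652204538356706
```

Run:
```python
from h import *
t=cv2.imread("pics/t6.png")
for r in range(244,274): print(r,t[r,318:331].tolist() if r%2==0 else "")
P=plane("top",np.array([(428,121),(461,262)])/(10/3)+[190,180],.08)
a,b=W2L(P[0]),W2L(P[1]);w=a-b;print(a,b,"yaw",np.degrees(np.arctan2(-w[0],w[1])),np.hypot(*w))
```

```text
244 [[77, 89, 89], [82, 94, 96], [81, 92, 95], [82, 95, 94], [84, 95, 98], [82, 93, 97], [84, 97, 100], [85, 94, 97], [85, 94, 96], [83, 92, 96], [84, 93, 96], [91, 99, 102], [135, 145, 139]]
245 
246 [[85, 97, 97], [83, 94, 94], [86, 97, 98], [85, 96, 98], [85, 96, 98], [81, 93, 94], [83, 93, 94], [84, 90, 93], [84, 95, 97], [82, 90, 94], [83, 93, 97], [87, 99, 99], [136, 144, 140]]
247 
248 [[84, 96, 99], [81, 92, 99], [84, 94, 97], [76, 90, 95], [72, 86, 92], [71, 83, 89], [71, 84, 88], [66, 78, 79], [73, 84, 85], [82, 89, 92], [82, 91, 93], [90, 101, 99], [136, 149, 140]]
249 
250 [[49, 65, 80], [37, 56, 72], [35, 53, 71], [32, 52, 70], [30, 51, 71], [31, 51, 71], [27, 52, 70], [38, 52, 68], [72, 80, 86], [88, 95, 97], [84, 93, 94], [91, 101, 100], [133, 147, 139]]
251 
252 [[24, 47, 66], [25, 47, 66], [29, 49, 66], [26, 52, 71], [27, 49, 70], [24, 45, 68], [29, 52, 73], [31, 53, 69], [57, 71, 78], [80, 89, 91], [81, 92, 93], [87, 98, 97], [128, 141, 138]]
253 
254 [[24, 46, 65], [26, 48, 67], [27, 48, 68], [25, 46, 66], [25, 48, 64], [26, 47, 68], [27, 49, 67], [28, 48, 65], [41
[... 1227 characters left out ...]
18]]
267 
268 [[66, 75, 80], [78, 85, 88], [80, 89, 89], [83, 91, 94], [85, 95, 97], [87, 95, 98], [89, 98, 101], [82, 92, 93], [83, 92, 94], [82, 89, 91], [83, 91, 93], [84, 91, 96], [91, 102, 103]]
269 
270 [[83, 91, 93], [81, 90, 92], [80, 90, 92], [82, 90, 91], [84, 93, 94], [87, 94, 97], [82, 92, 94], [85, 92, 96], [85, 96, 96], [86, 94, 95], [103, 116, 113], [110, 124, 124], [131, 144, 142]]
271 
272 [[81, 91, 93], [85, 93, 95], [84, 93, 96], [83, 91, 94], [85, 93, 95], [82, 91, 94], [82, 90, 93], [86, 94, 97], [83, 91, 95], [89, 98, 99], [129, 142, 136], [145, 160, 153], [149, 165, 157]]
273 
[-0.11758496  0.05574921] [-0.11150357 -0.04053602] yaw 3.614009972192006 0.09647708420664455
```

Run:
```python
from h import *
t=cv2.imread("pics/t5.png");h=cv2.cvtColor(t,cv2.COLOR_BGR2HSV)
m=cv2.inRange(h,(105,120,30),(130,255,255));m[:, :150]=0;m[:120]=0;m[:,300:]=0
cs,_=cv2.findContours(m,0,1)
for c in cs:
    if cv2.contourArea(c)<300: continue
    b=cv2.convexHull(c)[:,0].astype(float)
    for z in (.16,0): 
        q=np.array([W2L(p) for p in plane("top",b,z)]);print(z,q.min(0).round(3),q.max(0).round(3))
    print(cv2.approxPolyDP(cv2.convexHull(c),4,True)[:,0].tolist())
```

```text
0.16 [-0.372 -0.193] [-0.299 -0.106]
0 [-0.404 -0.184] [-0.32  -0.085]
[[239, 308], [238, 343], [209, 342], [211, 313], [220, 302]]
0.16 [-0.43  -0.172] [-0.383 -0.089]
0 [-0.469 -0.161] [-0.416 -0.065]
[[183, 299], [193, 300], [199, 311], [196, 340], [178, 338]]
0.16 [-0.321  0.084] [-0.245  0.211]
0 [-0.346  0.133] [-0.259  0.277]
[[226, 149], [242, 156], [251, 179], [236, 206], [216, 196], [214, 169]]
0.16 [-0.378  0.17 ] [-0.305  0.248]
0 [-0.41  0.23] [-0.327  0.32 ]
[[217, 143], [205, 164], [190, 173], [185, 165], [202, 137]]
```

play_rows(claw=[1,1,1,1,1], delta_pos=[[0,8,0],[0,22,0],[0,28,-40],[0,28,-100],[0,26,-155]], twist=[[0,0,0],[0,0,0],[0,0,0],[0,0,0],[0,0,0]])

```text
time_s: 11.45
position: [0.5991, 0.1228, 0.2007]
tcp_rot: [-0.001, 0.675, 0.738, -0.0]
ft_force: [1.2, -0.4, -0.6]
grip_width: 0.0007
```

```bash
python3 -c "
from h import *
plan([*L2W(-.315,.008),.21],95.3)"
```

```text
t 11.45 d [125.3 -87.9  -9.1] tw [-0.001 -0.    -0.004] F [ 1.23 -0.37 -0.62] lane [-0.1894  0.0955]
```

play_rows(claw=[0.5,0,0,0,0], delta_pos=[[40,-28,-9],[85,-58,-9],[125,-88,-9],[125,-88,-9],[125,-88,20]], twist=[[0,0,0],[0,0,0],[0,0,0],[0,0,0],[0,0,0]])

```text
time_s: 12.08
position: [0.5026, 0.2398, 0.1814]
tcp_rot: [0.002, 0.675, 0.738, 0.002]
ft_force: [0.9, 0.3, -0.9]
grip_width: 0.0454
```

Run:
```python
from h import *
plan([*L2W(-.315,.008),.042],95.3);print(arm.state()["grip_width"])
t=arm.camera("top");s=arm.camera("side");cv2.imwrite("pics/t7.png",t)
cv2.imwrite("pics/c7.png",np.hstack([cv2.resize(t[180:300,190:350],(480,360),interpolation=cv2.INTER_CUBIC),cv2.resize(s[150:390,180:393],(320,360))]))
```

```text
t 12.07 d [ 1.000e-01 -2.900e+00  1.394e+02] tw [ 0.005 -0.    -0.003] F [ 0.91  0.31 -0.92] lane [-0.3149  0.0102]
0.04535931529774973
```

View pics/c7.png

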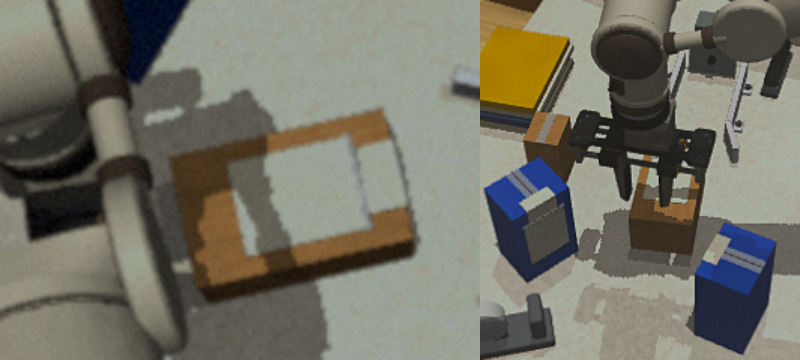

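The whole carton is visible now. Its top corners are at crop (171,157), (384,109), (412,241) and (207,292), and the gripper is behind it between the blue cartons.

Run:
```python
from h import *
lying(np.array([(171,157),(384,109),(412,241),(207,292)])/3+[190,180])
```

```text
[[-0.2767  0.0453]
 [-0.1185  0.0558]
 [-0.1142 -0.0439]
 [-0.2643 -0.0568]] mid [-1.934e-01  1.000e-04] yaw deg [4.3 4.7] L,W 0.15462842022998116 0.10125917749649246
```

play_rows(claw=[0,0,0,0,0], delta_pos=[[0,-2,40],[0,-2,90],[0,-2,130],[0,-2,139],[0,-2,139]], twist=[[0,0,0],[0,0,0],[0,0,0],[0,0,0],[0,0,0]])

```text
time_s: 12.8
position: [0.4994, 0.239, 0.0413]
tcp_rot: [0.0, 0.675, 0.738, 0.0]
ft_force: [-0.6, -0.2, 0.2]
grip_width: 0.0458
```

play_rows(claw=[0,0,0,0,0], delta_pos=[[-7,0,0],[-14,0,0],[-20,0,0],[-24,0,0],[-27,0,0]], twist=[[0,0,0],[0,0,0],[0,0,0],[0,0,0],[0,0,0]])

```text
time_s: 13.42
position: [0.5013, 0.2124, 0.0409]
tcp_rot: [0.0, 0.675, 0.738, 0.001]
ft_force: [0.8, 1.8, 2.1]
grip_width: 0.0459
```

play_rows(claw=[0,0,0,0,0], delta_pos=[[-3,0,0],[-6,0,0],[-9,0,0],[-12,0,0],[-15,0,0]], twist=[[0,0,0],[0,0,0],[0,0,0],[0,0,0],[0,0,0]])

```text
time_s: 14.05
position: [0.5023, 0.1972, 0.0405]
tcp_rot: [0.0, 0.675, 0.738, 0.0]
ft_force: [0.4, 1.5, 1.3]
grip_width: 0.0458
```

play_rows(claw=[0,0,0,0,0], delta_pos=[[-4,0,0],[-8,0,0],[-12,0,0],[-16,0,0],[-20,0,0]], twist=[[0,0,0],[0,0,0],[0,0,0],[0,0,0],[0,0,0]])

```text
time_s: 14.68
position: [0.504, 0.1772, 0.0405]
tcp_rot: [-0.0, 0.675, 0.738, -0.0]
ft_force: [-0.7, 2.5, 2.1]
grip_width: 0.0463
```

Run:
```python
from h import *
plan([*L2W(-.24,.0),.042],95.3)
t=arm.camera("top");cv2.imwrite("pics/t8.png",t)
cv2.imwrite("pics/c8.png",cv2.resize(t[180:300,200:400],(800,480),interpolation=cv2.INTER_CUBIC))
```

```text
t 14.68 d [-12.4  -5.7  -1.5] tw [-0.     0.    -0.004] F [-0.74  2.47  2.12] lane [-0.2524  0.0058]
```

View pics/c8.png

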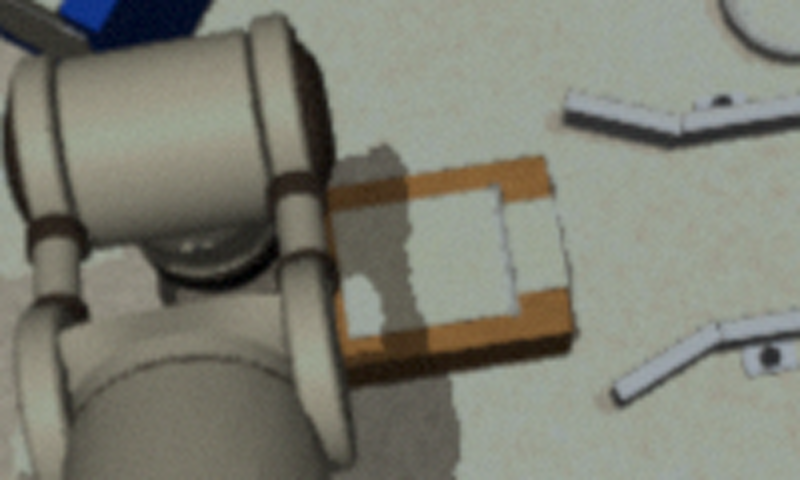

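The front corners are at crop (546,155) and (573,330), and the carton is squared up to the push. That makes 10 pictures, so from here I'll check by numbers.

Run:
```python
from h import *
P=[W2L(p) for p in plane("top",np.array([(546,155),(573,330),(412,176),(349,361)])/4+[200,180],.08)]
w=P[0]-P[1];e=P[0]-P[2];f=P[1]-P[3];print(np.round(P,4),"yaw",*np.degrees([np.arctan2(-w[0],w[1]),np.arctan2(e[1],e[0]),np.arctan2(f[1],f[0])]))
```

```text
[[-0.0794  0.0439]
 [-0.0812 -0.0541]
 [-0.1535  0.0441]
 [-0.2025 -0.0514]] yaw -1.035969556785833 -0.1280824090963365 -1.3084507155441414
```

play_rows(claw=[0,0,0,0,0], delta_pos=[[-4,1,0],[-8,2,0],[-12,3,0],[-16,4,0],[-20,5,0]], twist=[[0,0,0],[0,0,0],[0,0,0],[0,0,0],[0,0,0]])

```text
time_s: 15.35
position: [0.5108, 0.1576, 0.0404]
tcp_rot: [-0.0, 0.675, 0.738, -0.0]
ft_force: [-0.2, 1.6, 0.3]
grip_width: 0.0459
```

play_rows(claw=[0,0,0,0,0], delta_pos=[[-4,0,0],[-8,0,0],[-12,0,0],[-16,0,0],[-20,0,0]], twist=[[0,0,0],[0,0,0],[0,0,0],[0,0,0],[0,0,0]])

```text
time_s: 15.98
position: [0.5125, 0.1378, 0.0405]
tcp_rot: [-0.0, 0.675, 0.738, -0.0]
ft_force: [1.2, 1.4, -0.7]
grip_width: 0.0457
```

```bash
cat >> h.py <<'E'
def front(x0):
    """brown top-face +-y long edges and front edge, from mask; x0 expected front lane x"""
    t=arm.camera("top");h=cv2.cvtColor(t,cv2.COLOR_BGR2HSV)
    out=[]
    for dx in (-.04,-.025,-.012):
        ys=np.arange(-.075,.08,.0005);W=np.array([[*L2W(x0+dx,y),.08] for y in ys]);uv=proj("top",W)
        px=cv2.remap(h,uv[:,0].astype(np.float32)[None],uv[:,1].astype(np.float32)[None],1)[0]
        br=(px[:,0]<22)&(px[:,1]>100)&(px[:,2]>100);i=np.where(br)[0];out.append((dx,)+((ys[i[0]].round(4),ys[i[-1]].round(4),((ys[i[0]]+ys[i[-1]])/2).round(4)) if len(i) else ()))
    print("edges",out)
    for y in (-.04,.038):
        xs=np.arange(-.03,.03,.0005)+x0;W=np.array([[*L2W(x,y),.08] for x in xs]);uv=proj("top",W)
        px=cv2.remap(h,uv[:,0].astype(np.float32)[None],uv[:,1].astype(np.float32)[None],1)[0]
        i=np.where((px[:,0]<22)&(px[:,1]>100)&(px[:,2]>100))[0];print("front at y",y,xs[i[-1]].round(4) if len(i) else None)
E
python3 - <<'E'
from h import *
plan([*L2W(-.06,.0108),.042],95.3); front(-.04)
E
```

```text
t 15.97 d [-152.3    0.7   -1.5] tw [-0.     0.    -0.003] F [ 1.17  1.42 -0.68] lane [-0.2123  0.0107]
edges [(-0.04, np.float64(-0.0475), np.float64(0.0495), np.float64(0.001)), (-0.025, np.float64(-0.048), np.float64(0.0495), np.float64(0.0008)), (-0.012, np.float64(-0.048), np.float64(0.05), np.float64(0.001))]
front at y -0.04 -0.0425
front at y 0.038 -0.0425
```

The carton is at lane y = +1 mm with no yaw, and its front at -42 mm agrees with the finger position. I'll re-centre the gripper on the lane before going between the rails.

play_rows(claw=[0,0,0,0,0], delta_pos=[[6,0,0],[6,-5,0],[6,-10,0],[2,-10,0],[0,-10,0]], twist=[[0,0,0],[0,0,0],[0,0,0],[0,0,0],[0,0,0]])

```text
time_s: 16.65
position: [0.5027, 0.1368, 0.0406]
tcp_rot: [0.0, 0.675, 0.738, 0.0]
ft_force: [-0.2, 0.6, 0.3]
grip_width: 0.046
```

play_rows(claw=[0,0,0,0,0], delta_pos=[[-4,0,0],[-9,0,0],[-14,0,0],[-19,0,0],[-24,0,0]], twist=[[0,0,0],[0,0,0],[0,0,0],[0,0,0],[0,0,0]])

```text
time_s: 17.27
position: [0.5048, 0.1129, 0.0406]
tcp_rot: [-0.0, 0.675, 0.738, 0.0]
ft_force: [-0.3, 1.0, 0.2]
grip_width: 0.0462
```

play_rows(claw=[0,0,0,0,0], delta_pos=[[-5,0,0],[-10,0,0],[-15,0,0],[-20,0,0],[-25,0,0]], twist=[[0,0,0],[0,0,0],[0,0,0],[0,0,0],[0,0,0]])

```text
time_s: 17.9
position: [0.507, 0.0881, 0.0406]
tcp_rot: [0.0, 0.675, 0.738, 0.0]
ft_force: [-0.2, 2.0, 2.5]
grip_width: 0.0458
```

play_rows(claw=[0,0,0,0,0], delta_pos=[[-5,0,0],[-10,0,0],[-15,0,0],[-20,0,0],[-25,0,0]], twist=[[0,0,0],[0,0,0],[0,0,0],[0,0,0],[0,0,0]])

```text
time_s: 18.52
position: [0.5092, 0.0631, 0.0405]
tcp_rot: [-0.0, 0.675, 0.738, -0.0]
ft_force: [0.2, 2.3, 2.1]
grip_width: 0.0461
```

Run:
```python
from h import *
plan([*L2W(-.06,0),.042],95.3); front(.032)
```

```text
t 18.52 d [-78.3  -0.2  -1.5] tw [-0.     0.    -0.003] F [0.19 2.34 2.13] lane [-0.1383  0.0004]
edges [(-0.04, np.float64(-0.0475), np.float64(0.0485), np.float64(0.0005)), (-0.025, np.float64(-0.0475), np.float64(0.0485), np.float64(0.0005)), (-0.012, np.float64(-0.048), np.float64(0.0485), np.float64(0.0003))]
front at y -0.04 0.0315
front at y 0.038 0.0325
```

play_rows(claw=[0,0,0,0,0], delta_pos=[[-5,0,0],[-10,0,0],[-15,0,0],[-20,0,0],[-25,0,0]], twist=[[0,0,0],[0,0,0],[0,0,0],[0,0,0],[0,0,0]])

```text
time_s: 19.2
position: [0.5114, 0.0382, 0.0404]
tcp_rot: [-0.0, 0.675, 0.738, -0.0]
ft_force: [-0.4, 1.3, 2.3]
grip_width: 0.0462
```

play_rows(claw=[0,0,0,0,0], delta_pos=[[-5,0,0],[-10,0,0],[-15,0,0],[-20,0,0],[-25,0,0]], twist=[[0,0,0],[0,0,0],[0,0,0],[0,0,0],[0,0,0]])

```text
time_s: 19.82
position: [0.5136, 0.0133, 0.0405]
tcp_rot: [-0.0, 0.675, 0.738, -0.0]
ft_force: [0.3, 1.1, -0.2]
grip_width: 0.0459
```

play_rows(claw=[0,0,0,0,0], delta_pos=[[-5,0,0],[-10,0,0],[-15,0,0],[-20,0,0],[-24,0,0]], twist=[[0,0,0],[0,0,0],[0,0,0],[0,0,0],[0,0,0]])

```text
time_s: 20.45
position: [0.5157, -0.0106, 0.0405]
tcp_rot: [-0.0, 0.675, 0.738, -0.0]
ft_force: [0.0, 1.2, -0.8]
grip_width: 0.0459
```

Run:
```python
from h import *
plan([*L2W(-.03,0),.042],95.3); front(.105)
```

```text
t 20.45 d [-34.3  -0.   -1.5] tw [-0.     0.    -0.004] F [ 0.    1.23 -0.78] lane [-0.0643  0.0002]
edges [(-0.04, np.float64(-0.048), np.float64(0.048), np.float64(0.0)), (-0.025, np.float64(-0.048), np.float64(0.048), np.float64(0.0)), (-0.012, np.float64(-0.0485), np.float64(0.048), np.float64(-0.0002))]
front at y -0.04 0.1055
front at y 0.038 0.1065
```

Run:
```python
from h import *
g=cv2.cvtColor(arm.camera("top"),cv2.COLOR_BGR2GRAY)
xs=np.arange(.135,.19,.002)
print((xs*1000).round().astype(int).tolist())
for y in (-.035,-.02,.02,.035):
    uv=proj("top",[[*L2W(x,y),.075] for x in xs]).astype(np.float32);print(y,cv2.remap(g,uv[:,0][None],uv[:,1][None],1)[0].tolist())
```

```text
[135, 137, 139, 141, 143, 145, 147, 149, 151, 153, 155, 157, 159, 161, 163, 165, 167, 169, 171, 173, 175, 177, 179, 181, 183, 185, 187, 189]
-0.035 [124, 87, 47, 32, 24, 30, 30, 30, 34, 66, 102, 119, 120, 119, 117, 118, 118, 121, 121, 118, 118, 118, 117, 119, 119, 116, 119, 117]
-0.02 [128, 72, 42, 34, 30, 30, 31, 33, 37, 56, 115, 122, 119, 119, 120, 124, 139, 155, 159, 159, 161, 158, 158, 158, 158, 157, 151, 143]
0.02 [115, 71, 42, 27, 30, 31, 32, 33, 38, 66, 110, 124, 123, 121, 118, 108, 98, 95, 95, 94, 96, 96, 95, 97, 98, 97, 98, 97]
0.035 [153, 152, 142, 121, 91, 60, 39, 31, 34, 53, 105, 121, 124, 121, 123, 134, 148, 158, 161, 160, 156, 154, 155, 157, 157, 159, 160, 160]
```

play_rows(claw=[0,0,0,0,0], delta_pos=[[-5,0,0],[-10,0,0],[-15,0,0],[-20,0,0],[-23,0,0]], twist=[[0,0,0],[0,0,0],[0,0,0],[0,0,0],[0,0,0]])

```text
time_s: 21.18
position: [0.5179, -0.0335, 0.0406]
tcp_rot: [0.0, 0.675, 0.738, 0.0]
ft_force: [-0.4, 2.2, 0.4]
grip_width: 0.0461
```

The top edge of the stop face appears at lane x ≈ 153 mm ± 3, and the carton front is at ≈ 129 mm. I'll close most of the gap and then feel for it in fine steps.

play_rows(claw=[0,0,0,0,0], delta_pos=[[-3,0,0],[-6,0,0],[-9,0,0],[-12,0,0],[-15,0,0]], twist=[[0,0,0],[0,0,0],[0,0,0],[0,0,0],[0,0,0]])

```text
time_s: 21.8
position: [0.5192, -0.0482, 0.0405]
tcp_rot: [0.0, 0.675, 0.738, 0.0]
ft_force: [0.6, 1.3, 1.8]
grip_width: 0.0461
```

play_rows(claw=[0,0,0,0,0], delta_pos=[[-0.8,0,0],[-1.6,0,0],[-2.4,0,0],[-3.0,0,0],[-3.5,0,0]], twist=[[0,0,0],[0,0,0],[0,0,0],[0,0,0],[0,0,0]])

```text
time_s: 22.42
position: [0.5195, -0.0516, 0.0406]
tcp_rot: [0.0, 0.675, 0.738, 0.0]
ft_force: [-0.3, 2.5, 2.0]
grip_width: 0.046
```

Run:
```python
from h import *
plan([*L2W(-.0165,0),.042],95.3); front(.148)
```

```text
t 22.43 d [-6.7 -0.1 -1.4] tw [ 0.    -0.    -0.003] F [-0.29  2.54  1.95] lane [-0.0232  0.0001]
edges [(-0.04, np.float64(-0.048), np.float64(0.048), np.float64(0.0)), (-0.025, np.float64(-0.0485), np.float64(0.048), np.float64(-0.0002)), (-0.012, np.float64(-0.048), np.float64(0.048), np.float64(0.0))]
front at y -0.04 0.146
front at y 0.038 0.147
```

play_rows(claw=[0,0,0,0], delta_pos=[[-0.4,0,0],[-0.8,0,0],[-1.2,0,0],[-1.5,0,0]], twist=[[0,0,0],[0,0,0],[0,0,0],[0,0,0]])

```text
time_s: 22.98
position: [0.5196, -0.0531, 0.0405]
tcp_rot: [-0.0, 0.675, 0.738, 0.0]
ft_force: [-0.3, 4.1, 1.9]
grip_width: 0.0459
```

play_rows(claw=[0,0,0], delta_pos=[[-0.2,0,0],[-0.4,0,0],[-0.6,0,0]], twist=[[0,0,0],[0,0,0],[0,0,0]])

```text
time_s: 23.35
position: [0.5197, -0.0536, 0.0405]
tcp_rot: [0.0, 0.675, 0.738, 0.0]
ft_force: [-0.3, 2.8, 2.2]
grip_width: 0.0457
```

play_rows(claw=[0,0,0,0], delta_pos=[[-0.3,0,0],[-0.6,0,0],[-0.8,0,0],[-1.0,0,0]], twist=[[0,0,0],[0,0,0],[0,0,0],[0,0,0]])

```text
time_s: 23.85
position: [0.5198, -0.0546, 0.0405]
tcp_rot: [0.0, 0.675, 0.738, 0.0]
ft_force: [0.4, 3.1, 1.5]
grip_width: 0.0457
```

play_rows(claw=[0,0,0,0], delta_pos=[[-0.3,0,0],[-0.6,0,0],[-0.8,0,0],[-1.0,0,0]], twist=[[0,0,0],[0,0,0],[0,0,0],[0,0,0]])

```text
time_s: 24.35
position: [0.5198, -0.0557, 0.0405]
tcp_rot: [-0.0, 0.675, 0.738, 0.0]
ft_force: [-0.2, 3.5, 1.8]
grip_width: 0.0461
```

play_rows(claw=[0,0,0,0], delta_pos=[[-0.3,0,0],[-0.6,0,0],[-0.8,0,0],[-1.0,0,0]], twist=[[0,0,0],[0,0,0],[0,0,0],[0,0,0]])

```text
time_s: 24.85
position: [0.5199, -0.0566, 0.0405]
tcp_rot: [-0.0, 0.675, 0.738, 0.0]
ft_force: [0.5, 3.1, 2.7]
grip_width: 0.0458
```

play_rows(claw=[0,0,0,0], delta_pos=[[-0.3,0,0],[-0.5,0,0],[-0.7,0,0],[-0.9,0,0]], twist=[[0,0,0],[0,0,0],[0,0,0],[0,0,0]])

```text
time_s: 25.35
position: [0.5199, -0.0569, 0.0405]
tcp_rot: [-0.0, 0.675, 0.738, 0.0]
ft_force: [-0.2, 6.0, 2.9]
grip_width: 0.0463
```

Contact: the finger moved 0.3 mm of the 0.9 mm commanded and the force rose to 6 N. Now I'll press gently.

play_rows(claw=[0,0,0], delta_pos=[[-0.2,0,0],[-0.4,0,0],[-0.4,0,0]], twist=[[0,0,0],[0,0,0],[0,0,0]])

```text
time_s: 25.72
position: [0.5199, -0.0569, 0.0405]
tcp_rot: [-0.001, 0.675, 0.738, 0.001]
ft_force: [-0.2, 8.9, 3.2]
grip_width: 0.0462
```

play_rows(claw=[0,0,0,0,0], delta_pos=[[-0.2,0,0],[-0.3,0,0],[-0.3,0,0],[-0.3,0,0],[-0.3,0,0]], twist=[[0,0,0],[0,0,0],[0,0,0],[0,0,0],[0,0,0]])

```text
time_s: 26.35
position: [0.5199, -0.057, 0.0405]
tcp_rot: [-0.001, 0.675, 0.738, 0.001]
ft_force: [0.5, 8.7, 5.0]
grip_width: 0.0461
```

play_rows(claw=[0,0,0], delta_pos=[[0,0,0],[0,0,0],[0,0,0]], twist=[[0,0,0],[0,0,0],[0,0,0]])

```text
time_s: 26.72
position: [0.5199, -0.057, 0.0405]
tcp_rot: [-0.001, 0.675, 0.738, 0.001]
ft_force: [-1.3, 8.9, 5.0]
grip_width: 0.0459
```

Run:
```python
from h import *
plan([*L2W(-.0165,0),.042],95.3)
```

```text
t 26.73 d [-1.3 -0.  -1.5] tw [-0.    -0.002 -0.004] F [-1.26  8.89  4.98] lane [-0.0178  0.    ]
```

play_rows(claw=[0,0,0,0,0], delta_pos=[[-0.2,0,0],[-0.3,0,0],[-0.3,0,0],[-0.3,0,0],[-0.3,0,0]], twist=[[0,0,0],[0,0,0],[0,0,0],[0,0,0],[0,0,0]])

```text
time_s: 27.35
position: [0.5199, -0.0569, 0.0405]
tcp_rot: [-0.001, 0.675, 0.738, 0.001]
ft_force: [-0.4, 9.2, 5.5]
grip_width: 0.0461
```

play_rows(claw=[0,0,0], delta_pos=[[0,0,0],[0,0,0],[0,0,0]], twist=[[0,0,0],[0,0,0],[0,0,0]])

```text
time_s: 27.72
position: [0.5199, -0.057, 0.0405]
tcp_rot: [-0.001, 0.675, 0.738, 0.001]
ft_force: [-0.3, 10.0, 5.0]
grip_width: 0.0459
```

The wrist shows 10 N, but friction takes some of it before the stop, so I'll raise it a little for margin.

play_rows(claw=[0,0,0,0], delta_pos=[[-0.2,0,0],[-0.4,0,0],[-0.5,0,0],[-0.5,0,0]], twist=[[0,0,0],[0,0,0],[0,0,0],[0,0,0]])

```text
time_s: 28.22
position: [0.5198, -0.057, 0.0405]
tcp_rot: [-0.001, 0.675, 0.738, 0.001]
ft_force: [-1.6, 10.6, 6.6]
grip_width: 0.0461
```

play_rows(claw=[0,0,0,0,0], delta_pos=[[-0.2,0,-0.3],[-0.4,0,-0.6],[-0.4,0,-0.6],[-0.4,0,-0.6],[-0.4,0,-0.6]], twist=[[0,0,0],[0,0,0],[0,0,0],[0,0,0],[0,0,0]])

```text
time_s: 28.85
position: [0.5195, -0.057, 0.0406]
tcp_rot: [-0.002, 0.675, 0.738, 0.001]
ft_force: [-0.4, 12.1, 3.3]
grip_width: 0.0463
```

play_rows(claw=[0,0,0,0,0], delta_pos=[[0,0,0],[0,0,0],[0,0,0],[0,0,0],[0,0,0]], twist=[[0,0,0],[0,0,0],[0,0,0],[0,0,0],[0,0,0]])

```text
time_s: 29.48
position: [0.5195, -0.0571, 0.0406]
tcp_rot: [-0.002, 0.675, 0.738, 0.001]
ft_force: [-0.5, 12.6, 4.3]
grip_width: 0.0461
```

play_rows(claw=[0,0,0,0,0], delta_pos=[[1,0,0],[2,0,0],[4,0,0],[10,0,0],[25,0,0]], twist=[[0,0,0],[0,0,0],[0,0,0],[0,0,0],[0,0,0]])

```text
time_s: 30.1
position: [0.518, -0.0345, 0.0411]
tcp_rot: [0.0, 0.675, 0.737, -0.0]
ft_force: [0.1, -0.8, 0.1]
grip_width: 0.0456
```

play_rows(claw=[0,0,0,0,0], delta_pos=[[30,0,-20],[60,0,-70],[100,0,-120],[150,0,-160],[190,0,-170]], twist=[[0,0,0],[0,0,0],[0,0,0],[0,0,0],[0,0,0]])

```text
time_s: 30.72
position: [0.502, 0.1571, 0.2146]
tcp_rot: [0.002, 0.675, 0.738, 0.002]
ft_force: [-0.3, 0.4, -0.0]
grip_width: 0.046
```

Run:
```python
from h import *
plan([*L2W(-.0165,0),.042],95.3); front(.152)
t=arm.camera("top");s=arm.camera("side");o=cv2.imread("pics/top0.png");cv2.imwrite("pics/t9.png",t)
cv2.imwrite("pics/c9.png",np.hstack([cv2.resize(t[120:360,260:540],(420,360),interpolation=cv2.INTER_CUBIC),cv2.resize(s[100:310,180:400],(377,360))]))
# bystander check vs start image
d=cv2.absdiff(t,o).max(2)
for n,(u,v,r) in dict(small=(294,150,22),tape=(398,177,22),stapler=(464,278,30),bottle=(488,150,22),disp=(155,192,32),marker=(490,324,28)).items(): print(n,(d[v-r:v+r,u-r:u+r]>40).mean().round(3))
```

```text
t 30.73 d [-216.    -2.4  172.6] tw [ 0.006  0.    -0.003] F [-0.34  0.41 -0.05] lane [-0.2325  0.002 ]
edges [(-0.04, np.float64(-0.0485), np.float64(0.048), np.float64(-0.0002)), (-0.025, np.float64(-0.049), np.float64(0.0485), np.float64(-0.0002)), (-0.012, np.float64(-0.0485), np.float64(0.048), np.float64(-0.0002))]
front at y -0.04 0.152
front at y 0.038 0.1525
small 0.072
tape 0.0
stapler 0.008
bottle 0.0
disp 0.012
marker 0.357
```

View pics/c9.png

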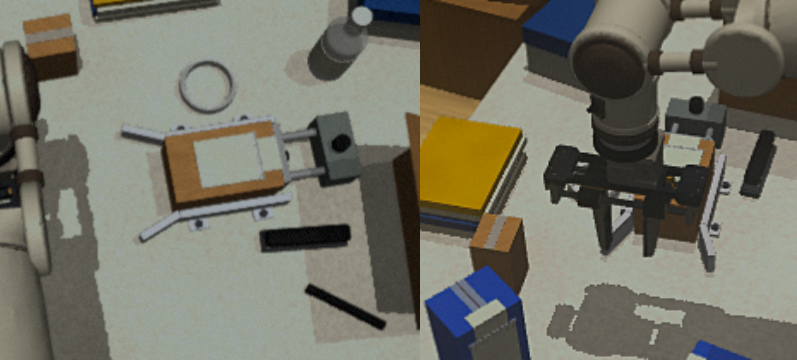

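The carton lies pouch up between the rails against the plate, with its front edge at lane x ≈ 152 mm, the same as while pressed. The bystanders are in place; the difference at the marker is only the arm's shadow having moved. The robot touches nothing, so I'm handing it in.

```bash
python3 -c "
from bench import arm
print(arm.finish_job())"
```

```text
the job is handed in; nothing more can be done
None
```

I tipped the carton pouch up and nudged it square with one side push. I then slid it between the rails with two fingers until it met the stop, about 152 mm along the lane. I pressed it home at 9–12.6 N horizontally (13.3 N in total) at the wrist for about 3 s. Then I backed off and handed in at about 31 s of the 72 s allowed.

- **Final position:** the last top view puts the carton's centre within 1 mm of the lane line with no visible yaw. Its front edge stayed at 152 mm after release, the same as while pressed.
- **Bystanders:** none looked moved. The picture comparison flagged the marker and, slightly, the small carton. I put these down to the arm and its shadow, since both looked in place in the final picture.
- **Not measured directly:** I read the force at the wrist, so the force on the stop was somewhat lower because of friction. I took the plunger as pressed because the carton was touching the plate. I had no direct reading of it.
- **Pictures:** I viewed 11, one over the budget, for the final check.

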